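# Load two game cartridges into the spring magazine

## Robot

A 6-joint arm with a two-finger parallel gripper is mounted at the origin on the work surface. World frame = base frame: x ahead of the robot, y to its left, z up, the work surface at z = 0. Lengths are in m, angles in rad, forces in N, time in s.
With the tool pointing down it reaches from about 0.35 to 0.725 m from the base axis. Payload 6 kg.
Tool frame: the origin (TCP) lies where the fingers leave the gripper's body, on its centre line; the fingertips stand 73 mm ahead of it and the grasp point (between the pads) lies 54 mm ahead of it; z points along the fingers, x is the direction in which the jaws open and shut, and the axes are right-handed (so a half turn about z gives the same grasp; the last joint's range is limited). The gripper opens to 85 mm and grips with 20 to 120 N. Pads are 22 mm wide; open, the fingers measure 114 mm over their backs; the gripper's body (76 mm by 85 mm) begins 54 mm behind the grasp point. The pads swing forward as they close: fully open they stand 13 mm farther back than shut.
Start: joints at [-0.849, 0.04, 0.085, 0, -1.615, -0.334], TCP at [0.227, -0.555, 0.304] pointing down, gripper open.
Joint ranges: [-2.56, 2.56], [-1.29, 2.01], [-1.08, 1.49], [-3.29, 1.98], [-2.81, -0.18], [-2.99, 2.99]. Speed limits (rad/s): [2.57, 2.57, 3.01, 3.14, 3.14, 3.14].

## Interface

Orientations are given as a unit quaternion [x, y, z, w].
In Python, from cell import ctrl gives the robot as it stands. Calls block until the motion is done:
- ctrl.move_pose(position, orientation): joint-space move of the TCP to a pose.
- ctrl.move_l(position, speed=0.15, frame=None, until_force=None): straight line of the TCP; frame=None keeps the orientation; speed is the mean speed in m/s. With until_force (N) it stops when the force on the tool has changed by that much, and returns True; else False.
- ctrl.movej(angles): joint-space move.
- ctrl.gripper_to(opening, grasp_force=None): opening from 0.0 (shut) to 1.0 (fully open); grasp_force is the grip in N (None keeps the last); returns when the fingers have stopped.
- ctrl.pause(seconds).
- ctrl.solve_ik(position, orientation): joint angles nearest the present ones, or None.
- ctrl.get_obs(): the state.
- ctrl.capture(name): name is "scene" or "top" or "wrist"; returns the picture (400x640x3 uint8, red, green, blue); there is no depth.
- ctrl.camera_model(name): a dict with "fov_y" (degrees; the focal length in pixels is half the picture's height over the tangent of half this angle, whatever the lens; pixels are square), "cx", "cy" (the principal point, pixels), "R" (3x3) and "t" (3): a world point X has camera coordinates R X + t. Camera axes: x right, y down, z forward; pixel columns grow to the right and rows downward; lengths in m; the calibration is good to about 2 mm. A picture is of the moment at which its call begins: read the wrist's pose just before it. camera_model takes no time and is no camera call; for the wrist camera it gives the pose at the moment of the call.
A pose or a line that the arm cannot do raises ctrl.Unreachable and nothing moves.
- ctrl.sign_off(): hands the job in, once; it reports no verdict.
The state is a dict: "t": time; "q": joint angles; "qvel": joint speeds; "joint_torque": joint torques, N m; "tcp_pos": TCP position; "tcp_rot": TCP orientation; "contact_force": force on the tool from outside, world axes, zero at the start; "torque": the same for the moment, N m; "finger_gap": opening from 0.0 (shut) to 1.0 (fully open).
Only numpy, scipy, OpenCV 4.12 (cv2) and the standard library are available. Lean on these libraries where they do the work, as an engineer would, in place of code of your own. Each camera call takes 0.05 s, during which the arm holds its last target.

## Task

Load the red game cartridge into the leaning spring magazine and then the blue one on top of it: lay each flat in the magazine's mouth, lengthwise between the guides, and push it straight down against the spring until it has snapped under both orange catches and stays there by itself. The blue one must end up on top, and the yellow cartridge and everything else on the desk must be left where it is.

Things in the scene. Friction and masses are not known exactly. Their poses are not given: they have to be found in the camera images.
- red_center (a point): Red game cartridge, a flat block 110 mm long (its x), 62 mm wide (its y), 20 mm thick (its z), 80 to 170 g, lying flat, cream label up, at any yaw up to 0.6 rad from world x. This point is its centre, 10 mm above its underside; axes along length, width, thickness.
- blue_center (a point): Blue game cartridge, a flat block 110 mm long (its x), 62 mm wide (its y), 20 mm thick (its z), 80 to 170 g, lying flat, cream label up, at any yaw up to 0.6 rad from world x. This point is its centre, 10 mm above its underside; axes along length, width, thickness.
- mouth (a point): Mouth of the cream cartridge magazine, fixed on the desk at varying place and yaw, its well leaning 30 degrees from vertical towards the robot. Point: centre of the catch plane, on the well's axis, 115 mm above the desk. z: out of the well along its axis (up, towards the robot); y: across, level; x: lengthwise, up the slope, away from the robot. The frame of all well numbers.
- guide_top (a point): On the well's axis 41 mm out from the mouth point, level with the top of the guides; same axes. The well is 114 mm long (x) by 66 mm wide (y) inside. Cream guides at its 4 corners reach z = 30 mm, orange flares above them open by 8 mm up to z = 41 mm. The long sides are open from z = -30 mm up wherever |x| is under 40 mm, so fingers on a cartridge's long sides pass between the guides. Nothing overhangs.
- laid (a point): Where the centre of a cartridge lies when laid in the mouth, not yet pushed: on the well's axis 26 mm out from the mouth point (underside at z = 16 mm, top at 36 mm), resting on the slopes of the two catches. Same axes as the mouth.
- catch_front (a joint): Swing of the orange catch at the end nearest the robot, rad: 0 at rest, up to 0.5 pushed outward. 38 mm wide, it hangs from a pivot at x = -64, z = 27 mm and slopes inward and down to its tip at x = -47, z = 0 mm. A light spring returns it. A cartridge pushed down swings it aside; with the cartridge's top 8 mm or more below z = 0 it snaps in over it.
- catch_back (a joint): The same for the mirror-image catch at the far end (pivot x = +64, tip x = +47 mm).
- platform (a joint): How far the spring platform (green plate 108 x 60 mm in the well) has sunk along the axis, m: 0 empty (top at z = -1.5 mm), 0.0185 under one held cartridge, 0.0385 under two, at most 0.062. It pushes out with 4 N at 0 and 1 N more per 10 mm; pushing a cartridge in takes 8 to 15 N. Let go, a caught one rises until its top bears on the catch tips (its centre at z = -10 mm, the next at -30).
- yellow_center (a point): Yellow game cartridge, a flat block 110 mm long (its x), 62 mm wide (its y), 20 mm thick (its z), 80 to 170 g, lying flat, cream label up, at any yaw up to 0.6 rad from world x. This point is its centre, 10 mm above its underside; axes along length, width, thickness. Not to be used; leave it.
- joystick: Black joystick, base 110 x 95 x 32 mm, with a red ball on its stick up to 117 mm high; loose, leave it. Origin at the centre of its underside.
- mouse: Beige computer mouse 98 x 58 x 30 mm; loose, leave it. Origin at the centre of its underside.
- mug: Blue mug, 80 mm across, 95 mm high, handle towards its +y; loose, leave it. Origin at the centre of its underside.
- tape_player: Black tape player 240 (its x) x 150 x 51 mm; loose, leave it. Origin at the centre of its underside.
- disk_box: Beige box of diskettes, 190 x 110 mm, 105 mm high, fixed. Origin at the centre of its underside.
There are look-alikes about, which are no part of the job. Of the things that look like the part that bears mouth, take the one that is farthest to the robot's left at the start.

How it is judged:
On the way, in this order (a step that is already met when the one before it is completed fails the run):
1. the red cartridge is held under both catches, top at the catch plane, by itself (z of red_center in the frame of mouth between -0.0145 and -0.0055 m and x of red_center in the frame of mouth between -0.006 and 0.006 m and y of red_center in the frame of mouth between -0.006 and 0.006 m and angle between the z axis of red_center and the z axis of mouth, either way round below 0.12 rad and linear speed of red below 0.02 m/s and contact force between red and the arm below 0.3 N and contact force between red and the fingers below 0.3 N), for 0.2 s.
2. the blue cartridge is held under both catches, on top of the red one, by itself (z of blue_center in the frame of mouth between -0.0145 and -0.0055 m and x of blue_center in the frame of mouth between -0.006 and 0.006 m and y of blue_center in the frame of mouth between -0.006 and 0.006 m and angle between the z axis of each of blue_center, red_center and the z axis of mouth, either way round below 0.12 rad and z of red_center in the frame of mouth between -0.0345 and -0.0255 m and x of red_center in the frame of mouth between -0.006 and 0.006 m and y of red_center in the frame of mouth between -0.006 and 0.006 m and linear speed of blue below 0.02 m/s and contact force between blue and the arm below 0.3 N and contact force between blue and the fingers below 0.3 N), for 0.2 s.
At the end, for the whole second after the job is handed in: The blue cartridge lies under both catches (centre 10 mm below the catch plane) and the red one directly below it (30 mm), each within 4.5 mm along the well's axis, 6 mm across it and 0.12 rad of square to it, at rest and not touched by the robot (all of step 2 and linear speed of red below 0.02 m/s and contact force between red and the arm below 0.3 N and contact force between red and the fingers below 0.3 N).
It fails at once if the yellow cartridge is moved by more than 25 mm (distance of yellow_center from where it was at the start of the episode above 0.025 m).
It fails at once if the joystick is moved by more than 25 mm (distance of joystick from where it was at the start of the episode above 0.025 m).
It fails at once if the mouse is moved by more than 25 mm (distance of mouse from where it was at the start of the episode above 0.025 m).
It fails at once if the mug is moved by more than 25 mm (distance of mug from where it was at the start of the episode above 0.025 m).
It fails at once if the tape player is moved by more than 25 mm (distance of tape_player from where it was at the start of the episode above 0.025 m).
It also fails if it takes over 72 s, if anything falls off the work surface, if the arm or the gripper's body presses on something with over 40 N, if the wrist force passes 120 N, or if a joint passes its speed limit or range.

## Working session

There is one attempt and no reset: what is moved stays moved. The work goes in short steps, each a Python script; the robot and the scene stay as the last script left them, time stands still between calls to the robot, and variables do not carry over. Pictures are saved under pics/ and viewed, and the job is handed in when it is done.

```bash
ls; mkdir -p pics; python3 - <<'E'
from cell import ctrl
import cv2, numpy as np
o=ctrl.get_obs(); print(o)
for n in ("scene","top","wrist"):
    m=ctrl.camera_model(n); print(n,m)
    im=ctrl.capture(n); cv2.imwrite(f"pics/{n}0.png",im[:,:,::-1])
E
```

```text
pics
{'t': 0.0, 'q': array([-8.49259464e-01,  4.08049128e-02,  8.38310568e-02, -4.71834980e-04,
       -1.61551932e+00, -3.33738820e-01]), 'qvel': array([ 4.17218369e-05, -8.86766602e-04, -4.04078815e-04,  3.18912061e-04,
       -7.22077708e-04, -6.49659368e-05]), 'joint_torque': array([ 9.66529697e-04, -3.68207288e+01,  3.47423995e+01,  6.93237975e+00,
       -5.34917868e-03, -4.08380828e-06]), 'tcp_pos': array([ 0.22692174, -0.55521546,  0.30289221]), 'tcp_rot': array([ 5.57597290e-01,  8.30111129e-01,  4.44180657e-04, -7.60314483e-04]), 'contact_force': array([-0.65227866, -0.19803691, -0.36476059]), 'torque': array([-0.00950743,  0.03997266, -0.02127103]), 'finger_gap': 0.9971980573715802}
scene {'fov_y': 51.81976277009549, 'cx': 325.26649667594995, 'cy': 202.13885117312435, 'R': array([[ 0.24278049,  0.96984911,  0.02122116],
       [ 0.68522773, -0.15596496, -0.71143368],
       [-0.68667357,  0.18726354, -0.70243276]]), 't': array([-0.06554003, -0.28600031,  2.04495294])}
top {'fov_y': 56.77264121582242, 'cx': 322.6172937370531, 'cy': 199.6008733934206, 'R': array([[-0.00604616, -0.99996489,  0.00580281],
       [-0.98228429,  0.00485215, -0.18733403],
       [ 0.1872993 , -0.00683266, -0.98227913]]), 't': array([-0.06614503,  0.59817944,  1.45310433])}
wrist {'fov_y': 66.78006413828372, 'cx': 318.5459414678385, 'cy': 201.78869643969188, 'R': array([[-0.37835029,  0.92565611,  0.00343753],
       [ 0.87511375,  0.35647641,  0.3272621 ],
       [ 0.30170677,  0.12682794, -0.94492735]]), 't': array([ 0.59854488, -0.04358679,  0.38160907])}
```

View pics/scene0.png

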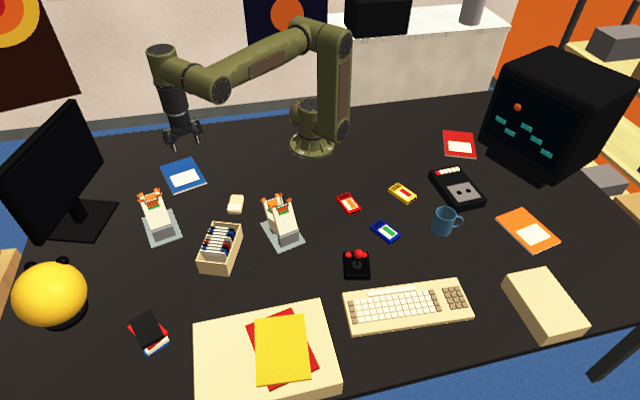

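View pics/top0.png

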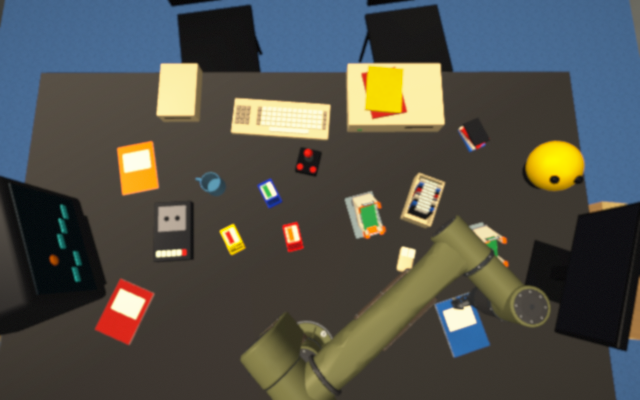

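View pics/wrist0.png

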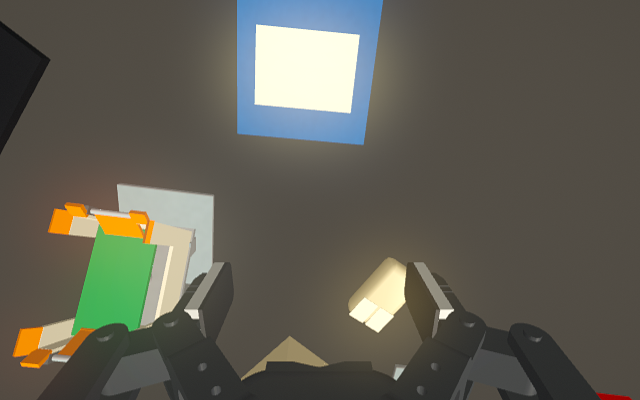

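```bash
cat > h.py <<'E'
import numpy as np, cv2
from cell import ctrl
from scipy.spatial.transform import Rotation as Rn
def ray(m,px):
    f=200/np.tan(np.radians(m["fov_y"])/2)
    R=np.array(m["R"]);t=np.array(m["t"])
    d=np.array([(px[0]-m["cx"])/f,(px[1]-m["cy"])/f,1.0])
    return -R.T@t, R.T@d
def onplane(m,px,z):
    c,d=ray(m,px); return c+d*(z-c[2])/d[2]
def proj(m,X):
    f=200/np.tan(np.radians(m["fov_y"])/2)
    p=np.array(m["R"])@np.asarray(X)+np.array(m["t"]); return np.array([m["cx"]+f*p[0]/p[2],m["cy"]+f*p[1]/p[2]])
def save(im,name,crop=None,scale=1):
    if crop: x0,y0,x1,y1=crop; im=im[y0:y1,x0:x1]
    cv2.imwrite("pics/"+name,cv2.resize(np.ascontiguousarray(im[:,:,::-1]),None,fx=scale,fy=scale,interpolation=cv2.INTER_CUBIC))
def hsv(im): return cv2.cvtColor(np.ascontiguousarray(im),cv2.COLOR_RGB2HSV)
E
python3 - <<'E'
from h import *
a=cv2.imread("pics/top0.png"); b=cv2.imread("pics/scene0.png")
c=cv2.resize(a[160:270,190:400],None,fx=3.6,fy=3.6,interpolation=cv2.INTER_CUBIC)
cv2.imwrite("pics/topcrop.png",c)
c=cv2.resize(b[170:300,240:440],None,fx=3.9,fy=3.9,interpolation=cv2.INTER_CUBIC)
cv2.imwrite("pics/scenecrop.png",c)
m=ctrl.camera_model("top"); s=ctrl.camera_model("scene")
for n,p,q in (("red",(293,236),(348,204)),("blue",(269,193),(385,232)),("yellow",(232,239),(402,193))):
    print(n,onplane(m,p,.02),onplane(s,q,.02))
for n,p in (("maglow",(367,214)),("magR",(490,245))): print(n,onplane(m,p,.1))
E
```

```text
red [0.45342577 0.05271038 0.02      ] [0.46087758 0.04991239 0.02      ]
blue [0.63408273 0.15486152 0.02      ] [0.64301948 0.14808997 0.02      ]
yellow [0.4425364  0.30206747 0.02      ] [0.44807928 0.29681441 0.02      ]
maglow [ 0.53102591 -0.24338712  0.1       ]
magR [ 0.40702513 -0.71750169  0.1       ]
```

View pics/topcrop.png

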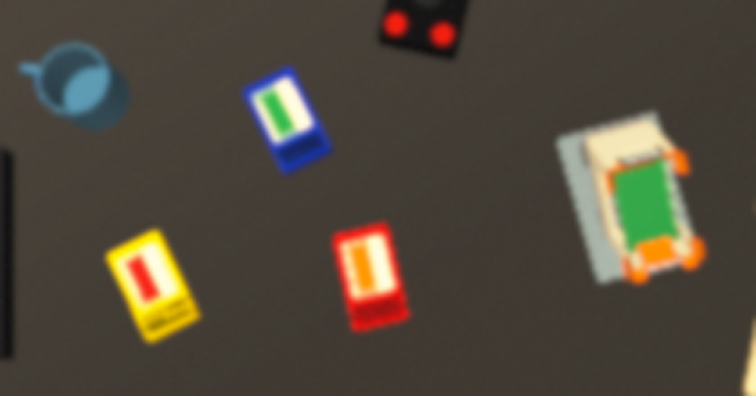

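View pics/scenecrop.png

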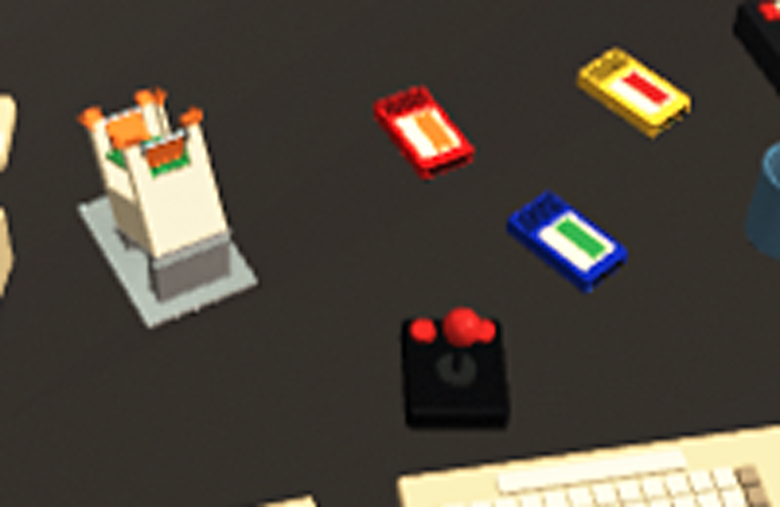

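The magazines are at top px (367,214), world y≈-0.24, and (490,245), world y≈-0.72. The left-most is (367,214), which is at scene (283,215). Cartridge candidates in the top view are red (293,236), blue (269,193) and yellow (232,239). The larger red and blue squares at (125,310) and (462,325) are diskette folders. The crops confirm these choices, so next I'll take close wrist looks.

```bash
python3 - <<'E'
from h import *
o=ctrl.get_obs(); m=ctrl.camera_model("wrist")
T=Rn.from_quat(o["tcp_rot"]).as_matrix(); c=-np.array(m["R"]).T@m["t"]
print("cam in tool",T.T@(c-o["tcp_pos"])); print("cam axes in tool (cols)\n",T.T@np.array(m["R"]).T)
# candidate: tool down, jaws along dir perpendicular to cartridge; view poses
def down(yaw): # tool x at angle yaw, z down
    x=np.array([np.cos(yaw),np.sin(yaw),0]); z=np.array([0,0,-1.]); return Rn.from_matrix(np.c_[x,np.cross(z,x),z]).as_quat()
for n,p in (("red",(.455,.052)),("blue",(.637,.152)),("mag",(.53,-.24))):
    for yaw in (np.pi/2,-np.pi/2):
        for h in (.25,.3): 
            q=ctrl.solve_ik([p[0]-.0,p[1],h],down(yaw)); print(n,yaw,h,q)
E
```

```text
cam in tool [ 8.84688180e-05 -8.36831906e-02 -6.98567396e-02]
cam axes in tool (cols)
 [[ 9.99998408e-01 -4.19891657e-04  1.73409528e-03]
 [-1.70931818e-04  9.44897170e-01  3.27367239e-01]
 [-1.77600049e-03 -3.27367014e-01  9.44895594e-01]]
red 1.5707963267948966 0.25 [ 0.55726059 -0.35156733 -0.36088877  0.         -1.56147489 -2.12805691]
red 1.5707963267948966 0.3 [ 0.55726059 -0.34690422 -0.26661824  0.         -1.65108231 -2.12805691]
red -1.5707963267948966 0.25 [ 0.55726059 -0.35156733 -0.36088877  0.         -1.56147489  1.01353574]
red -1.5707963267948966 0.3 [ 0.55726059 -0.34690422 -0.26661824  0.         -1.65108231  1.01353574]
blue 1.5707963267948966 0.25 [ 0.53898671  0.18555267  0.14430868  0.         -1.52955233 -2.10978304]
blue 1.5707963267948966 0.3 [ 0.53898671  0.18608061  0.23561757  0.         -1.62033329 -2.10978304]
blue -1.5707963267948966 0.25 [ 0.53898671  0.18555267  0.14430868  0.         -1.52955233  1.03180961]
blue -1.5707963267948966 0.3 [ 0.53898671  0.18608061  0.23561757  0.         -1.62033329  1.03180961]
mag 1.5707963267948966 0.25 [-0.08068965 -0.00746559 -0.0611527   0.         -1.51710921 -1.49010667]
mag 1.5707963267948966 0.3 [-0.08068965 -0.00850695  0.02852449  0.         -1.60782777 -1.49010667]
mag -1.5707963267948966 0.25 [-0.08068965 -0.00746559 -0.0611527   0.         -1.51710921  1.65148598]
mag -1.5707963267948966 0.3 [-0.08068965 -0.00850695  0.02852449  0.         -1.60782777  1.65148598]
```

```bash
cat >> h.py <<'E'
def down(yaw):
    x=np.array([np.cos(yaw),np.sin(yaw),0]); z=np.array([0,0,-1.]); return Rn.from_matrix(np.c_[x,np.cross(z,x),z]).as_quat()
def snap(name):
    m=ctrl.camera_model("wrist"); im=ctrl.capture("wrist")
    np.savez("pics/"+name+".npz",im=im,**{k:np.array(v) for k,v in m.items()}); save(im,name+".png"); return m,im
def load(name):
    d=np.load("pics/"+name+".npz"); m={k:d[k] for k in ("R","t")}; m.update({k:float(d[k]) for k in ("fov_y","cx","cy")}); return m,d["im"]
E
python3 - <<'E'
from h import *
ctrl.move_pose([.50,-.24,.32],down(np.pi/2)); ctrl.pause(.3); snap("mag1")
ctrl.move_pose([.455,.052,.24],down(np.pi/2)); ctrl.pause(.3); snap("red1")
ctrl.move_pose([.63,.145,.24],down(np.pi/2)); ctrl.pause(.3); snap("blue1")
print(ctrl.get_obs()["t"])
E
```

```text
4.7167
```

View pics/mag1.png

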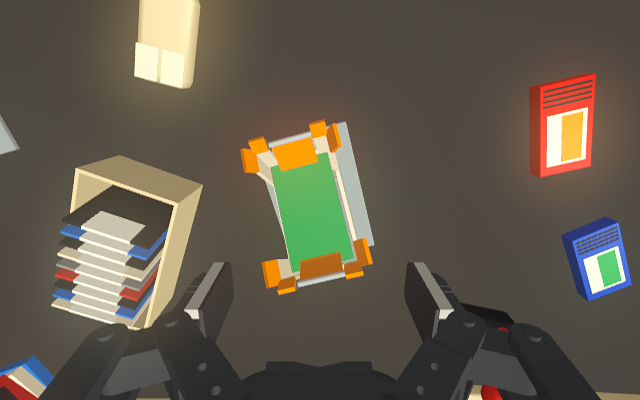

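View pics/red1.png

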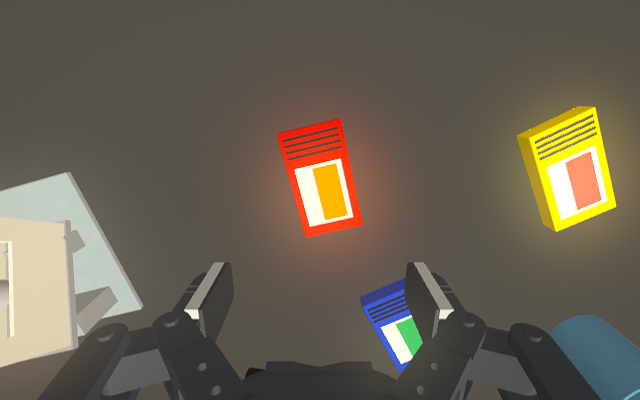

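View pics/blue1.png

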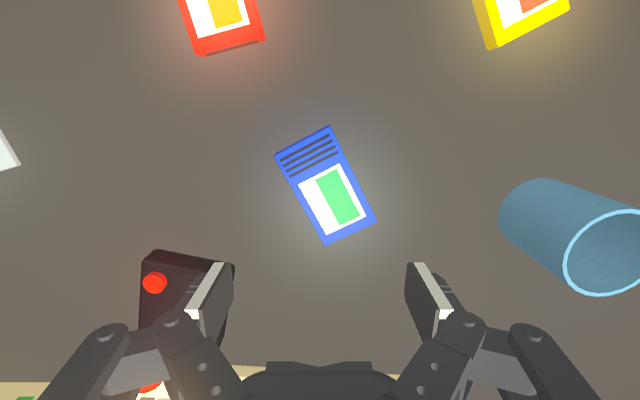

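Red appears at wrist px (320,178), blue at (325,185), and the chosen magazine's mouth around (308,208) in mag1. The diskette box is to its left. Next I'll measure the cartridge rectangles.

```bash
cat >> h.py <<'E'
def cart(m,im,col,z=.02,roi=None):
    h=hsv(im)
    if col=="red": mk=((h[...,0]<5)|(h[...,0]>172))&(h[...,1]>150)&(h[...,2]>150)
    else: mk=(h[...,0]>105)&(h[...,0]<125)&(h[...,1]>110)&(h[...,2]>100)
    mk=mk.astype(np.uint8)
    if roi: z0=np.zeros_like(mk); x0,y0,x1,y1=roi; z0[y0:y1,x0:x1]=mk[y0:y1,x0:x1]; mk=z0
    cs,_=cv2.findContours(mk,cv2.RETR_EXTERNAL,cv2.CHAIN_APPROX_NONE)
    c=max(cs,key=cv2.contourArea); hull=cv2.convexHull(c)[:,0,:]
    P=np.array([onplane(m,p+0.0,z)[:2] for p in hull])
    r=cv2.minAreaRect((P*1000).astype(np.float32)); return r,hull
def norm(r):
    (cx,cy),(w,h),a=r
    if w<h: w,h=h,w; a+=90
    a=(a+90)%180-90
    return np.array([cx,cy])/1000,w,h,np.radians(a)
E
python3 - <<'E'
from h import *
for n,roi in (("red",(250,100,390,250)),("blue",(250,110,390,260))):
    m,im=load(n+"1"); r,hull=cart(m,im,n,roi=roi); print(n,norm(r))
    e=cv2.approxPolyDP(hull.reshape(-1,1,2),3,True)[:,0]; print(e.tolist())
    for p in e: print(np.round(onplane(m,p,.02),4))
m=ctrl.camera_model("top")
for p in ((308,161),(298,173),(318,173),(320,152),(304,149)): print("joy",onplane(m,p,.03))
E
```

```text
red (array([0.41494498, 0.04673892]), 61.812374114990234, 38.480648040771484, np.float64(-1.334026475408532))
[[347, 152], [287, 172], [277, 135], [338, 118]]
[0.4213 0.0796 0.02  ]
[0.4408 0.0215 0.02  ]
[0.4053 0.0134 0.02  ]
[0.3899 0.0704 0.02  ]
blue (array([0.63325488, 0.15375781]), 110.94415283203125, 61.68818664550781, np.float64(0.4804806662322892))
[[329, 125], [376, 221], [325, 245], [274, 155]]
[0.571  0.1556 0.02  ]
[0.6679 0.2055 0.02  ]
[0.6956 0.1527 0.02  ]
[0.5991 0.103  0.02  ]
joy [ 0.76967597 -0.00870215  0.03      ]
joy [0.717394   0.03330763 0.03      ]
joy [ 0.7170151  -0.05086731  0.03      ]
joy [ 0.80925418 -0.05972349  0.03      ]
joy [0.82288332 0.00841722 0.03      ]
```

```bash
sed -i 's/h\[...,0\]<5)|/h[...,0]<10)|/; s/(h\[...,1\]>150)&(h\[...,2\]>150)/(h[...,1]>180)\&(h[...,2]>150)/' h.py; python3 - <<'E'
from h import *
m,im=load("red1"); r,hull=cart(m,im,"red",roi=(250,100,390,250)); print(norm(r)); print(hsv(im)[[225,215,190],[310,345,297]])
e=cv2.approxPolyDP(hull.reshape(-1,1,2),3,True)[:,0]; print(e.tolist())
m,im=load("mag1"); h=hsv(im); g=((h[...,0]>50)&(h[...,0]<85)&(h[...,1]>120)).astype(np.uint8)
g[:, :230]=0; g[:,400:]=0
c=max(cv2.findContours(g,0,1)[0],key=cv2.contourArea)
P=np.array([onplane(m,p+0.,.114) for p in c[:,0]])
e=cv2.approxPolyDP(cv2.convexHull(c),3,True)[:,0]; print(e.tolist()); 
for p in e: print(np.round(onplane(m,p,.114),4))
save(im,"mag1c.png",(220,100,420,310),2.8)
E
```

```text
(array([0.44998019, 0.05496853]), 110.59180450439453, 61.24575424194336, np.float64(0.23332328817212497))
[[ 30   4 255]
 [ 21 111 255]
 [  5 223 255]]
[[338, 118], [361, 224], [305, 236], [277, 135]]
[[326, 153], [352, 257], [292, 271], [271, 168]]
[ 0.4643 -0.2328  0.114 ]
[ 0.5713 -0.2053  0.114 ]
[ 0.5877 -0.2674  0.114 ]
[ 0.4782 -0.2836  0.114 ]
```

View pics/mag1c.png

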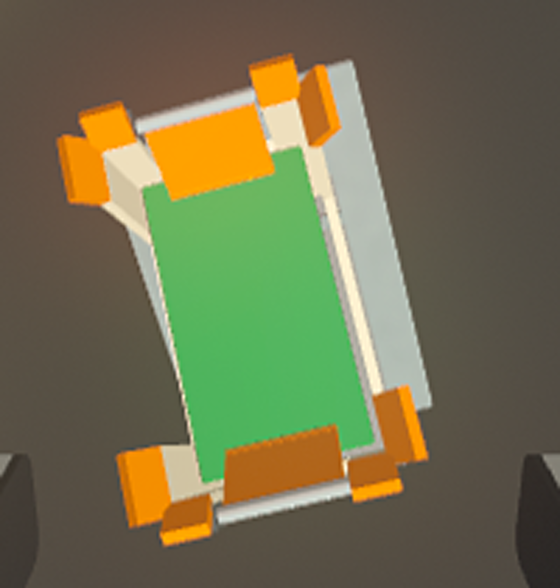

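```bash
cat >> h.py <<'E'
def magR(psi):
    c,s=np.cos(psi),np.sin(psi); C,S=np.cos(np.pi/6),.5
    return np.array([[C*c,-s,-S*c],[C*s,c,-S*s],[S,0,C]])
def K(m):
    f=200/np.tan(np.radians(m["fov_y"])/2); return np.array([[f,0,m["cx"]],[0,f,m["cy"]],[0,0,1.]])
def pnp(m,obj,px):
    ok,rv,tv=cv2.solvePnP(np.array(obj,float),np.array(px,float),K(m),None)
    Rc=cv2.Rodrigues(rv)[0]; R=np.array(m["R"]).T@Rc; p=np.array(m["R"]).T@(tv[:,0]-m["t"])
    pr=cv2.projectPoints(np.array(obj,float),rv,tv,K(m),None)[0][:,0]
    return R,p,pr-np.array(px)
E
python3 - <<'E'
from h import *
m,im=load("mag1")
# image up = -x world (near robot). order: near-left? left in image = -y
px=[[326,153],[352,257],[292,271],[271,168]]
# image right: tool x=+y
obj=[[-.054,.030,-.0015],[.054,.030,-.0015],[.054,-.030,-.0015],[-.054,-.030,-.0015]]
R,p,e=pnp(m,obj,px); print(R,p,e)
psi=np.arctan2(R[1,0],R[0,0]); print("psi",psi,np.arctan2(-R[0,1],R[1,1]),"tilt",np.degrees(np.arccos(R[2,2])))
E
```

```text
[[ 0.83383137 -0.26766894 -0.48278214]
 [ 0.22143594  0.96331287 -0.15163921]
 [ 0.50565935  0.01953621  0.86251201]] [ 0.52283682 -0.24887317  0.10645989] [[ 0.14611501 -0.04649881]
 [-0.06752834 -0.05255181]
 [ 0.01544794  0.01658056]
 [-0.09149966  0.08731429]]
psi 0.25957303492348505 0.27102590382195263 tilt 30.400188346605752
```

```bash
python3 - <<'E'
from h import *
m,im=load("mag1")
R,p=magR(.265),None
R0,p0,_=pnp(m,[[-.054,.030,-.0015],[.054,.030,-.0015],[.054,-.030,-.0015],[-.054,-.030,-.0015]],[[326,153],[352,257],[292,271],[271,168]])
p=onplane(m,proj(m,p0),.115); print("mouth",p)
def tool(R,flip): 
    s=-1 if flip else 1
    x=s*R[:,1]; z=-R[:,2]; return Rn.from_matrix(np.c_[x,np.cross(z,x),z]).as_quat()
for fl in (0,1):
    for d in (.07,.088,.2,.25): print(fl,d,np.round(p+R[:,2]*d,3),ctrl.solve_ik(p+R[:,2]*d,tool(R,fl)))
try:
    ctrl.move_pose(p+R[:,2]*.2,tool(R,0)); ctrl.pause(.3); snap("mag2")
except Exception as ex: print(repr(ex))
print(ctrl.get_obs()["t"])
E
```

```text
mouth [ 0.51961808 -0.24860863  0.115     ]
0 0.07 [ 0.486 -0.258  0.176] [-0.27328471 -0.3082991  -0.42288575 -0.30604018 -1.01749678 -0.9290206 ]
0 0.088 [ 0.477 -0.26   0.191] [-0.284319   -0.33332724 -0.41372416 -0.30507787 -1.05340627 -0.92880128]
0 0.2 [ 0.423 -0.275  0.288] [-0.36353696 -0.44548481 -0.31680175 -0.31222642 -1.27660631 -0.91564822]
0 0.25 [ 0.399 -0.281  0.332] [-0.40535762 -0.47141052 -0.2528837  -0.32224414 -1.37480925 -0.90418214]
1 0.07 [ 0.486 -0.258  0.176] [-0.27328471 -0.3082991  -0.42288575 -0.30604018 -1.01749678  2.21257205]
1 0.088 [ 0.477 -0.26   0.191] [-0.284319   -0.33332724 -0.41372416 -0.30507787 -1.05340627  2.21279137]
1 0.2 [ 0.423 -0.275  0.288] [-0.36353696 -0.44548481 -0.31680175 -0.31222642 -1.27660631  2.22594443]
1 0.25 [ 0.399 -0.281  0.332] [-0.40535762 -0.47141052 -0.2528837  -0.32224414 -1.37480925  2.23741051]
6.7333
```

View pics/mag2.png

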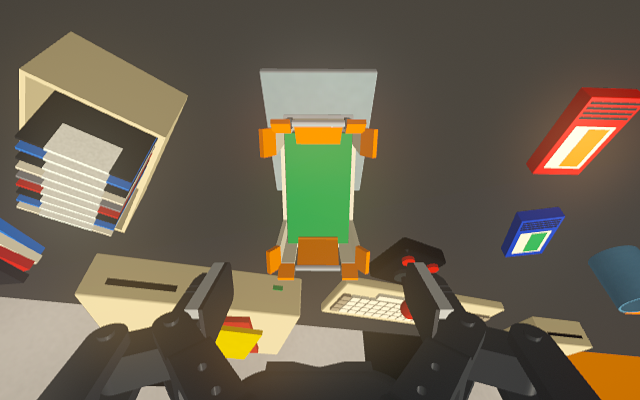

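```bash
cat >> h.py <<'E'
def tool(R,flip=0):
    s=-1 if flip else 1
    x=s*R[:,1]; z=-R[:,2]; return Rn.from_matrix(np.c_[x,np.cross(z,x),z]).as_quat()
P0=np.array([0.5196,-0.2486,.115]); R0=magR(.265)
def tomouth(m,px,z,p=P0,R=R0):
    c,d=ray(m,px); c=R.T@(c-p); d=R.T@d; return c+d*(z-c[2])/d[2]
E
python3 - <<'E'
from h import *
ctrl.move_pose(P0+R0[:,2]*.2,tool(R0,1)); ctrl.pause(.3); snap("mag3")
print(ctrl.get_obs()["t"])
for n in ("mag1","mag2","mag3"):
    m,im=load(n); h=hsv(im); g=((h[...,0]>50)&(h[...,0]<85)&(h[...,1]>120)).astype(np.uint8)
    u=proj(m,P0); x0,y0=(u-90).astype(int); k=np.zeros_like(g); k[max(y0,0):y0+180,x0:x0+180]=1; g*=k
    c=max(cv2.findContours(g,0,1)[0],key=cv2.contourArea)[:,0]
    M=np.array([tomouth(m,p+0.,-.0015) for p in c])*1000
    print(n,"x",M[:,0].min().round(1),M[:,0].max().round(1),"y",M[:,1].min().round(1),M[:,1].max().round(1))
    for s in (-1,1):
        sel=(np.abs(M[:,0])<45)&(M[:,1]*s>22); 
        l=np.polyfit(M[sel,0],M[sel,1],1); res=M[sel,1]-np.polyval(l,M[sel,0]); print("  long",s,l.round(4),res.std().round(2),sel.sum())
    for s in (-1,1):
        sel=(np.abs(M[:,1])>21)&(np.abs(M[:,1])<28)&(M[:,0]*s>48); print("  short",s,np.median(M[sel&(M[:,1]<0),0]).round(2),np.median(M[sel&(M[:,1]>0),0]).round(2),sel.sum())
E
```

```text
9.7333
mag1 x -53.0 53.3 y -29.3 30.0
  long -1 [-5.70000e-03 -2.84613e+01] 0.32 89
  long 1 [5.10000e-03 2.94396e+01] 0.71 90
  short -1 -52.37 -51.93 19
  short 1 52.21 52.85 19
mag2 x -53.7 52.1 y -29.5 29.8
  long -1 [-4.10000e-03 -2.88916e+01] 0.28 92
  long 1 [-1.50000e-03  2.92151e+01] 0.29 93
  short -1 -52.83 -52.8 22
  short 1 52.07 52.14 14
mag3 x -52.0 53.3 y -29.3 30.0
  long -1 [-2.55000e-02 -2.81049e+01] 1.31 78
  long 1 [-4.30000e-03  2.91996e+01] 0.28 92
  short -1 nan -51.99 10
  short 1 51.53 52.43 20
  return _methods._mean(a, axis=axis, dtype=dtype,
  ret = ret.dtype.type(ret / rcount)
```

View pics/mag3.png

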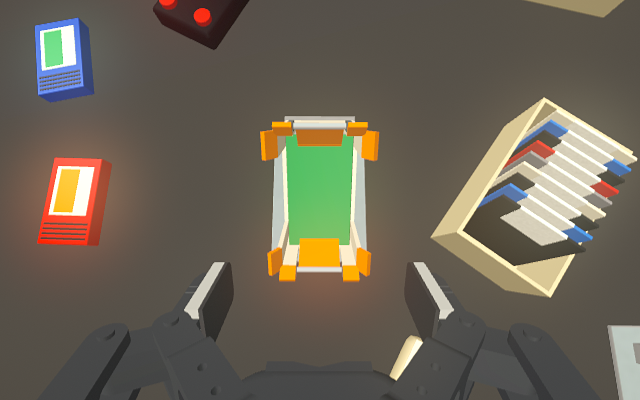

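```bash
cat >> h.py <<'E'
RM=magR(.262); PM=P0+RM[:,1]*.00025
def show(tag):
    o=ctrl.get_obs(); print(tag,round(o["t"],2),np.round(o["tcp_pos"],4),"F",np.round(o["contact_force"],2),"gap",round(o["finger_gap"],3))
E
python3 - <<'E'
from h import *
q=down(.233+np.pi/2); x,y=.4500,.0550
ctrl.move_pose([x,y,.2],q); show("above")
print(ctrl.move_l([x,y,.072],speed=.12,until_force=6)); show("down")
ctrl.gripper_to(0.0,40); show("grip")
ctrl.move_l([x,y,.075],speed=.05); show("up3")
ctrl.move_l([x,y,.26],speed=.2); ctrl.pause(.2); show("up"); snap("held1")
E
```

```text
above 13.18 [0.45   0.0549 0.2001] F [-0.82  0.27 -0.35] gap 1.002
False
down 14.39 [0.4505 0.0552 0.0728] F [1.   0.55 0.66] gap 0.999
grip 14.74 [0.4505 0.0552 0.073 ] F [-1.54 -0.28  5.24] gap 0.714
up3 14.99 [0.4498 0.055  0.0747] F [ 0.71  0.08 -1.84] gap 0.718
up 16.27 [0.4497 0.0549 0.2589] F [-0.46  0.25 -1.38] gap 0.713
```

View pics/held1.png

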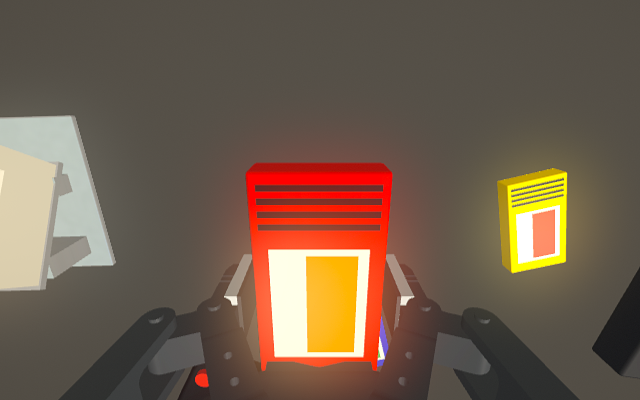

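```bash
cat >> h.py <<'E'
def held(name,col):
    m,im=load(name); h=hsv(im)
    if col=="red": mk=((h[...,0]<10)|(h[...,0]>172))&(h[...,1]>200)&(h[...,2]>245)
    else: mk=(h[...,0]>105)&(h[...,0]<125)&(h[...,1]>110)&(h[...,2]>150)
    mk[:,:200]=0; mk[:,440:]=0
    L=[];Rr=[]
    for r in range(185,345,4):
        c=np.where(mk[r])[0]
        if len(c)>8: L.append((c[0]-.5,r)); Rr.append((c[-1]+.5,r))
    out=[]
    for S in (L,Rr):
        S=np.array(S); 
        for _ in range(3):
            k=np.polyfit(S[:,1],S[:,0],1); e=np.abs(np.polyval(k,S[:,1])-S[:,0]); S=S[e<max(1.2,2*e.std())]
        out.append(k); print("line",k.round(3),e.std().round(2),len(S))
    Km=K(m); Ki=np.linalg.inv(Km)
    n=[ (Km.T@np.array([1,-k[0],-k[1]])) for k in out]
    n=[v/np.linalg.norm(v) for v in n]
    d=np.cross(n[0],n[1]); d/=np.linalg.norm(d); d*=np.sign(d[1])
    # cam axes in tool
    A=np.array([[1,0,0],[0,.9449,.3274],[0,-.3274,.9449]]); c0=np.array([0,-.0837,-.0699])
    print("length dir in tool",(A@d).round(4))
    return m,im,mk,out,A,c0,A@d
E
python3 - <<'E'
from h import *
m,im,mk,out,A,c0,d=held("held1","red")
save(im,"held1c.png",(230,150,410,380),2.6)
print(hsv(im)[155:180,320].tolist())
E
```

```text
line [7.30000e-02 2.34263e+02] 0.16 25
line [-8.20000e-02  4.06162e+02] 0.2 40
length dir in tool [-0.0034  1.     -0.0088]
[[6, 93, 112], [6, 95, 113], [6, 97, 113], [6, 96, 114], [6, 100, 115], [6, 100, 115], [7, 90, 113], [2, 151, 137], [1, 221, 166], [1, 240, 172], [1, 239, 172], [1, 237, 173], [1, 240, 173], [1, 236, 173], [1, 242, 173], [2, 242, 172], [2, 246, 188], [2, 255, 216], [0, 255, 232], [0, 255, 247], [0, 255, 255], [0, 255, 255], [0, 255, 255], [0, 255, 255], [0, 255, 255]]
```

View pics/held1c.png

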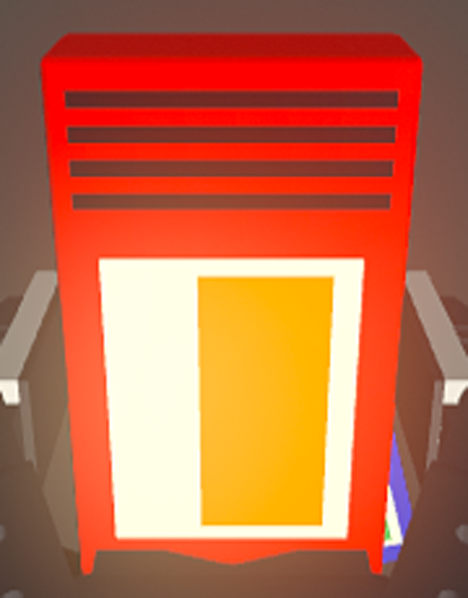

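```bash
python3 - <<'E'
from h import *
q=tool(RM,0); D=lambda d: PM+RM[:,2]*d
ctrl.move_pose(D(.165),q); show("appr")
ctrl.pause(.15); snap("appr1")
r=ctrl.move_l(D(.125),speed=.08,until_force=10); show(r)
r=ctrl.move_l(D(.0895),speed=.04,until_force=8); show(r)
o=ctrl.get_obs(); print("mouth-frame tcp",(RM.T@(o["tcp_pos"]-PM)*1000).round(2))
snap("laid1")
E
```

```text
appr 17.52 [ 0.4401 -0.2691  0.2577] F [ 0.28  0.35 -0.4 ] gap 0.713
False 18.38 [ 0.4592 -0.2646  0.2232] F [-0.62 -1.08 -0.4 ] gap 0.714
False 19.41 [ 0.4761 -0.26    0.1924] F [-1.13  0.41 -1.83] gap 0.714
mouth-frame tcp [-2.30e-01  3.00e-02  8.95e+01]
```

View pics/appr1.png

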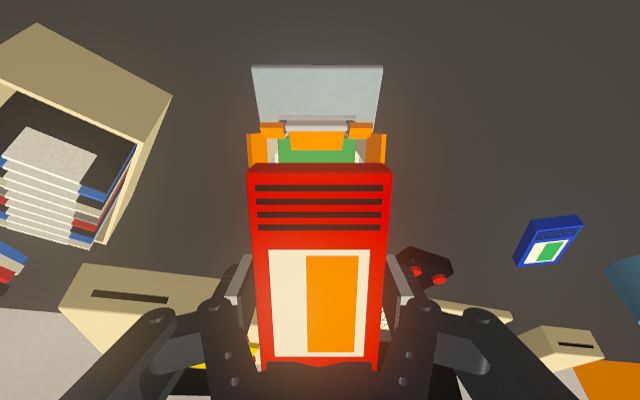

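View pics/laid1.png

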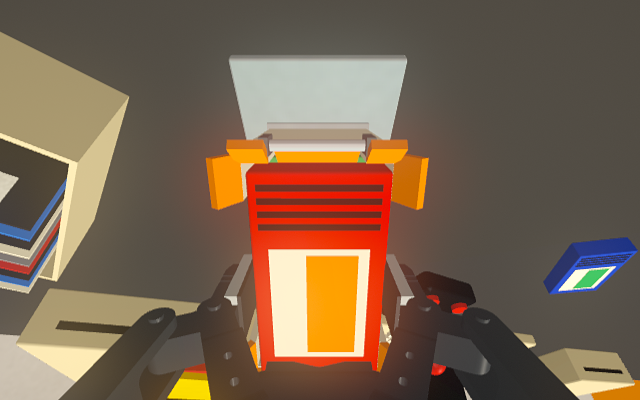

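```bash
python3 - <<'E'
from h import *
D=lambda d: PM+RM[:,2]*d
for d in (.0865,.084):
    r=ctrl.move_l(D(d),speed=.03,until_force=6); show(r)
    o=ctrl.get_obs(); print("F mouth",(RM.T@o["contact_force"]).round(2),"tcp",(RM.T@(o["tcp_pos"]-PM)*1000).round(2))
    if r: break
E
```

```text
False 19.71 [ 0.4779 -0.2597  0.1901] F [ 0.3   0.07 -0.69] gap 0.719
F mouth [-0.08 -0.01 -0.76] tcp [ 0.18 -0.14 86.56]
False 19.96 [ 0.4791 -0.2593  0.1878] F [-0.3  -1.13 -0.6 ] gap 0.716
F mouth [-0.8  -1.02 -0.22] tcp [ 1.500e-01 -8.000e-02  8.396e+01]
```

```bash
python3 - <<'E'
from h import *
D=lambda d: PM+RM[:,2]*d
ctrl.gripper_to(1.0); show("open")
ctrl.move_l(D(.155),speed=.15); ctrl.pause(.2); show("back"); snap("rel1")
E
```

```text
open 20.33 [ 0.479  -0.2592  0.1879] F [-1.3   0.64 -0.22] gap 1.001
back 21.16 [ 0.4447 -0.2681  0.2478] F [-0.22  0.25  0.36] gap 1.001
```

View pics/rel1.png

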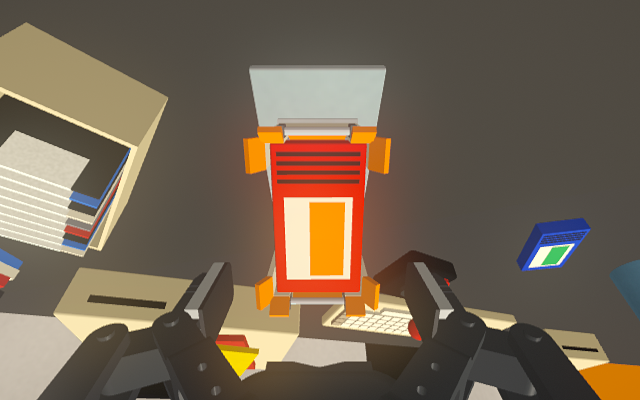

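Red lies flat between the guides at px (320,215). Next I'll push it with the closed fingertips.

```bash
cat >> h.py <<'E'
D=lambda d: PM+RM[:,2]*d
def fm(tag):
    o=ctrl.get_obs(); print(tag,round(o["t"],2),"Fm",(RM.T@o["contact_force"]).round(2),"tcp",(RM.T@(o["tcp_pos"]-PM)*1000).round(2))
def push(dmin=.0605):
    ctrl.gripper_to(0.0,60); fm("closed")
    ctrl.move_l(D(.115),speed=.12,until_force=15); fm("near")
    for d in (.100,.090,.080,.072,.067,.064,dmin):
        r=ctrl.move_l(D(d),speed=.04,until_force=30); fm((d,r))
        if r: break
E
python3 - <<'E'
from h import *
push(); snap("push1")
E
```

```text
closed 21.98 Fm [-0.2  -0.26 -0.12] tcp [2.0000e-02 1.0000e-02 1.5502e+02]
near 22.46 Fm [ 0.8  -0.42  0.19] tcp [-1.0000e-02 -5.0000e-02  1.1511e+02]
(0.1, False) 22.98 Fm [0.76 0.77 1.27] tcp [-2.400e-01  8.000e-02  9.975e+01]
(0.09, False) 23.38 Fm [ 0.06 -1.77  1.16] tcp [ 1.000e-02 -6.000e-02  8.988e+01]
(0.08, False) 23.78 Fm [ 0.35 -1.49  2.26] tcp [ 8.000e-02 -5.000e-02  7.983e+01]
(0.072, False) 24.13 Fm [ 0.57 -0.3   2.23] tcp [ 7.000e-02 -7.000e-02  7.199e+01]
(0.067, False) 24.41 Fm [-0.21 -0.5   4.21] tcp [ 0.13 -0.11 67.19]
(0.064, False) 24.66 Fm [-0.12 -0.49  5.16] tcp [ 0.09 -0.11 64.17]
(0.0605, False) 24.91 Fm [-0.18 -1.32  5.18] tcp [ 0.1  -0.08 60.62]
```

View pics/push1.png

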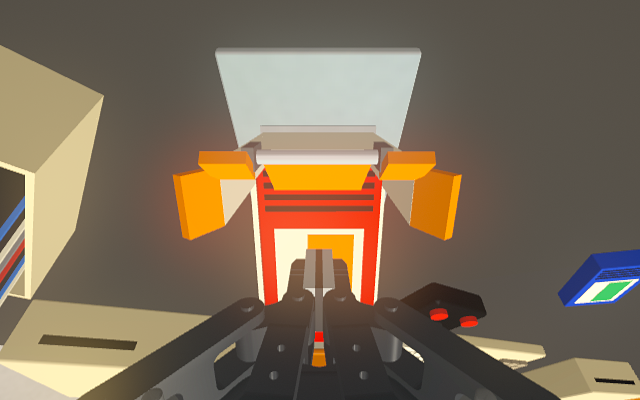

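```bash
python3 - <<'E'
from h import *
r=ctrl.move_l(D(.0575),speed=.03,until_force=25); fm(r)
ctrl.move_l(D(.16),speed=.15); ctrl.pause(.4); fm("back"); snap("red_in")
E
```

```text
False 25.21 Fm [-0.47  0.05  6.14] tcp [ 0.08 -0.08 57.65]
back 26.44 Fm [-0.51  0.63 -0.05] tcp [-1.4000e-01  9.0000e-02  1.5961e+02]
```

View pics/red_in.png

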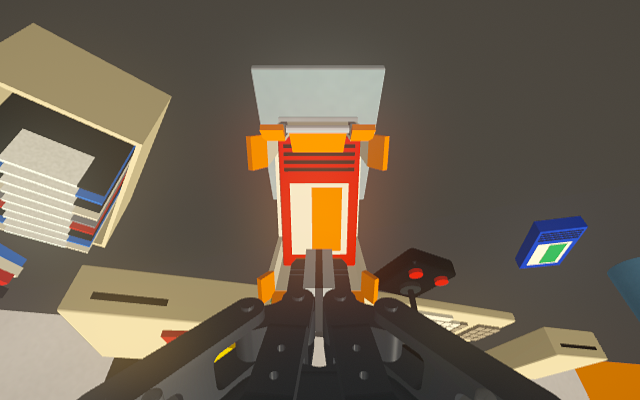

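```bash
python3 - <<'E'
from h import *
ctrl.gripper_to(1.0); ctrl.move_l(D(.2),speed=.2); ctrl.pause(.3); m,im=snap("red_in2"); save(im,"red_in2c.png",(230,80,410,300),2.7); show("")
h=hsv(im); mk=((h[...,0]<10)|(h[...,0]>172))&(h[...,1]>180)&(h[...,2]>150); mk[:, :260]=0; mk[:,380:]=0; mk[:110]=0; mk[290:]=0
for r in range(150,250,20):
    c=np.where(mk[r])[0]; print(r,[ (tomouth(m,(x,r),0,PM,RM)*1000).round(1).tolist() for x in (c[0]-.5,c[-1]+.5)])
r=np.where(mk.sum(1)>5)[0]; print(r[0],r[-1],[(tomouth(m,(320,x),0,PM,RM)*1000).round(1).tolist() for x in (r[0],r[-1])])
E
```

```text
27.98 [ 0.423  -0.2741  0.2875] F [ 0.83 -1.21  0.33] gap 0.998
150 [[-39.9, -29.2, 0.0], [-39.8, 31.9, 0.0]]
170 [[-21.8, -29.8, 0.0], [-21.7, 31.7, 0.0]]
190 [[-3.0, -29.6, 0.0], [-2.9, 31.4, 0.0]]
210 [[16.8, -29.4, 0.0], [16.9, 31.1, 0.0]]
230 [[37.5, -29.2, 0.0], [37.6, 31.8, 0.0]]
134 244 [[-53.8, 2.2, 0.0], [52.6, 2.3, 0.0]]
```

View pics/red_in2c.png

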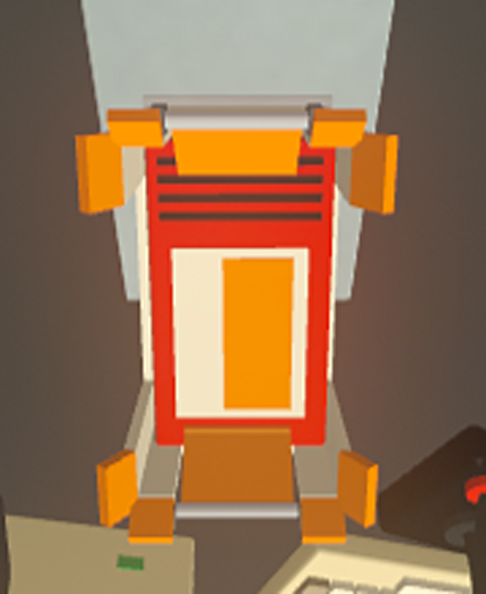

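Red is held: both orange catches overlap its top (crop (235,150) and (237,465)) and it measures 61 mm wide at the catch plane. Next is blue.

```bash
python3 - <<'E'
from h import *
q=down(.4805+np.pi/2); x,y=.6333,.1538
ctrl.move_pose([x,y,.2],q); ctrl.pause(.2); show("above")
m,im=snap("blue2"); r,hull=cart(m,im,"blue",roi=(230,100,410,330)); print(norm(r)); c,w,h,a=norm(r)
if abs(w-110)<3 and abs(h-62)<3 and np.hypot(*(c-[x,y]))<.004: x,y=(np.array([x,y])+c)/2; print("use",x,y)
print(ctrl.move_l([x,y,.072],speed=.12,until_force=6)); show("down")
ctrl.gripper_to(0.0,40); show("grip")
ctrl.move_l([x,y,.075],speed=.05); show("up3")
ctrl.move_l([x,y,.26],speed=.2); ctrl.pause(.2); show("up"); snap("held2"); held("held2","blue")
E
```

```text
above 29.89 [0.6334 0.1527 0.2007] F [ 0.41 -0.27  0.59] gap 1.0
(array([0.63354126, 0.15371478]), 110.6703109741211, 61.4812126159668, np.float64(0.47928111189829026))
use 0.6334206298828124 0.1537573913574219
False
down 31.16 [0.634  0.154  0.0732] F [0.27 0.49 0.33] gap 0.994
grip 31.51 [0.6339 0.1539 0.0732] F [-0.23 -0.35  4.38] gap 0.714
up3 31.76 [0.6331 0.1537 0.0744] F [-0.35 -0.09 -0.17] gap 0.712
up 33.03 [0.6332 0.1537 0.2586] F [-0.82  0.36 -1.4 ] gap 0.711
line [7.50000e-02 2.33593e+02] 0.15 40
line [-8.30000e-02  4.06267e+02] 0.16 40
length dir in tool [-0.0031  1.     -0.0065]
```

View pics/held2.png

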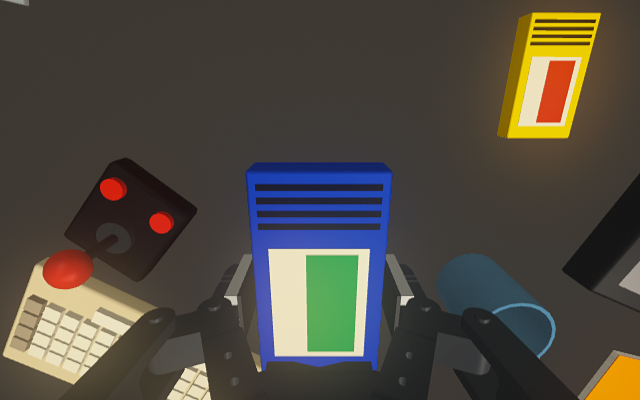

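```bash
python3 - <<'E'
from h import *
q=tool(RM,0)
ctrl.move_pose(D(.165),q); fm("appr")
r=ctrl.move_l(D(.12),speed=.08,until_force=10); fm(r)
if not r: r=ctrl.move_l(D(.084),speed=.05,until_force=8); fm(r)
snap("laid2")
if not r:
    ctrl.gripper_to(1.0); fm("open")
    ctrl.move_l(D(.155),speed=.15); ctrl.pause(.2); fm("back"); snap("rel2")
E
```

```text
appr 34.73 Fm [-0.95  0.18 -1.  ] tcp [  0.57   0.34 164.66]
False 35.45 Fm [-0.79  0.15 -1.38] tcp [ 1.5000e-01 -1.1000e-01  1.2012e+02]
True 36.06 Fm [ 2.61 -1.04 -1.14] tcp [-4.900e-01  5.000e-02  8.781e+01]
```

View pics/laid2.png

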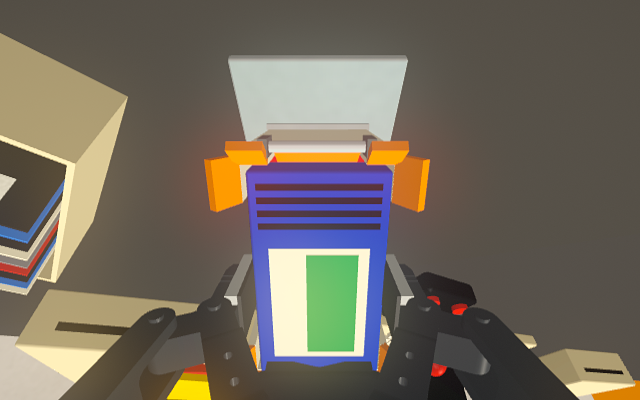

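```bash
python3 - <<'E'
from h import *
fm("now"); ctrl.pause(.2); fm("now")
E
```

```text
now 36.11 Fm [ 1.79 -1.45 -1.36] tcp [-0.56  0.15 87.94]
now 36.31 Fm [ 2.42 -1.94 -1.8 ] tcp [-0.77  0.29 88.23]
```

```bash
python3 - <<'E'
from h import *
r=ctrl.move_l(D(.0845)+RM[:,0]*.0005,speed=.02,until_force=12); fm(r)
ctrl.pause(.1); fm("")
ctrl.gripper_to(1.0); fm("open")
ctrl.move_l(D(.155),speed=.15); ctrl.pause(.2); fm("back"); snap("rel2")
E
```

```text
True 36.52 Fm [ 0.6  -1.02  0.61] tcp [-2.100e-01 -3.000e-02  8.646e+01]
 36.62 Fm [-0.6  -1.14  0.61] tcp [-2.40e-01  1.00e-02  8.65e+01]
open 37.0 Fm [-0.52 -0.58  0.21] tcp [-1.900e-01  8.000e-02  8.646e+01]
back 37.81 Fm [-0.66  0.36  0.12] tcp [ -0.67   0.31 153.69]
```

View pics/rel2.png

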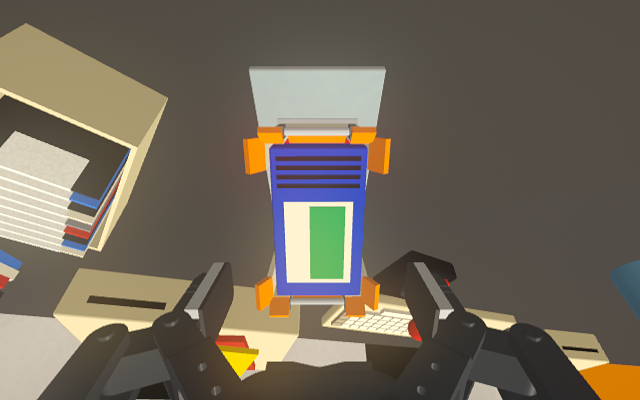

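Blue lies flat in the mouth at px (320,220), within about 3 px of where red lay. I'll push it the same way.

```bash
python3 - <<'E'
from h import *
push()
r=ctrl.move_l(D(.0575),speed=.03,until_force=25); fm(r)
ctrl.move_l(D(.12),speed=.1); ctrl.move_l(D(.2),speed=.2); ctrl.gripper_to(1.0); ctrl.pause(.3); fm("back")
m,im=snap("blue_in"); save(im,"blue_inc.png",(230,80,410,300),2.7)
E
```

```text
closed 38.62 Fm [ 0.4  -0.63  0.58] tcp [  0.     0.   155.02]
near 39.11 Fm [ 0.51 -0.45  0.77] tcp [ 1.0000e-02 -5.0000e-02  1.1511e+02]
(0.1, False) 39.63 Fm [ 1.12 -1.03  2.86] tcp [  0.68  -0.41 100.54]
(0.09, False) 40.03 Fm [ 1.27 -0.45  2.39] tcp [-1.100e-01  2.000e-02  8.992e+01]
(0.08, False) 40.43 Fm [ 0.27 -0.89  3.  ] tcp [-6.000e-02  2.000e-02  7.973e+01]
(0.072, False) 40.78 Fm [-0.25 -0.47  3.15] tcp [-5.000e-02  3.000e-02  7.189e+01]
(0.067, False) 41.06 Fm [-0.92  0.65  5.75] tcp [-4.000e-02 -0.000e+00  6.711e+01]
(0.064, False) 41.31 Fm [-0.05  0.91  6.19] tcp [-5.000e-02 -1.000e-02  6.416e+01]
(0.0605, False) 41.56 Fm [-1.54  1.16  6.2 ] tcp [ 1.000e-02 -0.000e+00  6.063e+01]
False 41.81 Fm [-0.86  0.89  6.76] tcp [-1.000e-02 -1.000e-02  5.766e+01]
back 44.22 Fm [ 0.15  0.15 -0.02] tcp [ 1.0000e-02 -1.0000e-02  2.0006e+02]
```

View pics/blue_inc.png

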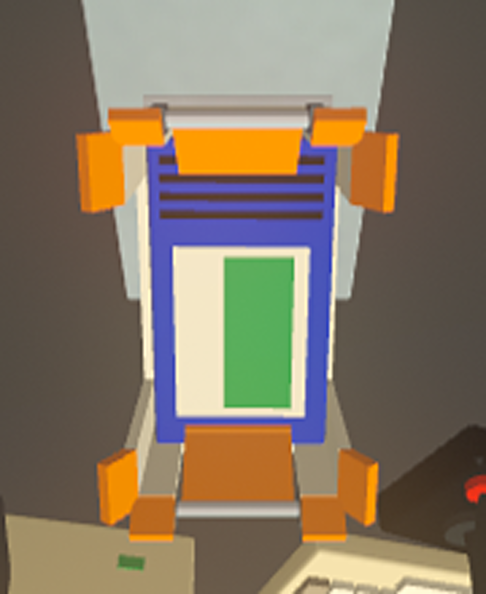

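```bash
python3 - <<'E'
from h import *
m,im=load("blue_in"); h=hsv(im); mk=(h[...,0]>105)&(h[...,0]<130)&(h[...,1]>110)&(h[...,2]>100); mk[:,:260]=0; mk[:,380:]=0
for r in range(150,235,20):
    c=np.where(mk[r])[0]; print([(tomouth(m,(x,r),0,PM,RM)*1000).round(1).tolist() for x in (c[0]-.5,c[-1]+.5)])
r=np.where(mk[110:290].sum(1)>5)[0]+110; print([(tomouth(m,(320,x),0,PM,RM)*1000).round(1).tolist() for x in (r[0],r[-1])])
for n in ("scene",):
    im=ctrl.capture(n); save(im,"scene_end.png")
    b=cv2.imread("pics/scene0.png")[:,:,::-1]; d=(np.abs(im.astype(int)-b).max(2)>40).astype(np.uint8)
    k,l,st,ce=cv2.connectedComponentsWithStats(d); print([s.tolist() for s in st[1:] if s[4]>15])
print(ctrl.get_obs()["t"])
E
```

```text
[[-39.6, -29.4, 0.0], [-39.5, 31.8, 0.0]]
[[-21.5, -29.2, 0.0], [-21.4, 31.6, 0.0]]
[[-2.5, -29.0, 0.0], [-2.4, 31.3, 0.0]]
[[17.3, -29.7, 0.0], [17.4, 31.0, 0.0]]
[[38.0, -29.4, 0.0], [38.1, 31.7, 0.0]]
[[-53.5, 2.1, 0.0], [52.1, 2.1, 0.0]]
[[145, 10, 213, 123, 10432], [313, 18, 9, 4, 18], [341, 30, 5, 6, 17], [292, 111, 9, 8, 41], [248, 126, 17, 7, 54], [324, 134, 11, 9, 49], [277, 161, 5, 9, 23], [254, 168, 4, 10, 23], [336, 192, 26, 24, 342], [267, 208, 8, 13, 55], [278, 208, 11, 8, 35], [370, 219, 31, 26, 412]]
44.3167
```

View pics/scene_end.png

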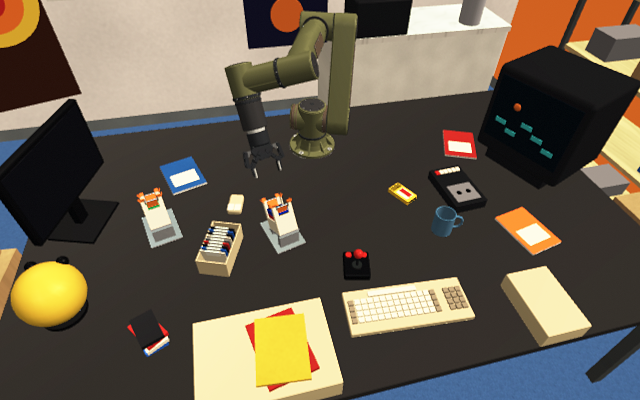

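Blue is held at the catch plane, 61 mm wide and centred to about 1 mm. The scene differs from the first picture only at the arm, the magazine and the two emptied cartridge spots, so I'm handing in.

```bash
python3 -c "
from cell import ctrl
print(ctrl.sign_off(), ctrl.get_obs()['t'])"
```

```text
the job is handed in; nothing more can be done
the job is handed in; nothing more can be done
```

I loaded the red cartridge and then the blue one into the left-most magazine, and handed the job in at about 44 s of the 72 s allowed. I laid each flat between the guides and pushed it down with the closed fingertips. `sign_off` reports no verdict.

- **Seating:** In the wrist pictures after each push, both orange catches overlapped the cartridge. Each measured about 61 mm wide at the catch plane, so its top was at the right height, and was centred to about 1 mm. I didn't check red again once blue was over it; its place is inferred from blue sitting at the catch plane.
- **Other objects:** The final scene picture differs from the first only at the arm, the magazine and the two emptied cartridge spots. The yellow cartridge and everything else stayed put.
- **Disagreements:** The push force read about 3 to 7 N, below the stated 8 to 15 N. While I was laying blue, the force stop tripped twice on small contacts; I carried on after the first, released it at the second about 2 mm higher than red, and it still seated.

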